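Feed the empty rack to the loader and run its two-button start

TASK

With the fingertips, push the loose empty red tube rack along its lane until it stands against the loader's black rubber stop; slide it only, do not lift it. Then press the two green start buttons together, one with each fingertip, hold both fully down for at least two seconds, and let both go. Do not press the yellow buttons, do not press green before the rack is home, and leave the bottle, the tube rack and the scanner where they are.

Things in the scene. Friction and masses are not known exactly. Their poses are not given: they have to be found in the camera images.
- loader: white rack loader, fixed; plate 245 x 84 mm, top 10 mm above the bench. Its lane runs along its x axis (away from the robot, turned up to 14 degrees) between aluminium rails, 30 mm apart inside, 8 mm thick, tops 32 mm above the bench, x -140 to +65 mm. Origin on the bench under the lane's middle line; rubber stop at x = +75 mm, then a upright housing 24 x 84 mm, 132 mm high, from x = +81 mm
- stop_face (a point): middle of the face of the black rubber stop at the far end of the lane, 75 mm along the loader's x from its origin, 39 mm above the bench; the stop is 30 mm wide, its top 56 mm above the bench
- rack_mid (a point): centre (half-way along, across and up) of the loose empty red tube rack, 128 mm long, 24 wide, 58 high, about 40 g, standing lengthwise in the lane on the plate (its top 68 mm above the bench). Each end is 64 mm from this point; at home the point is 64 mm short of the stop face; it starts 25 to 55 mm short of home. Slides easily, 3 mm of play to each rail
- start_box: grey box 85 x 124 x 39 mm with the two GREEN buttons, fixed to the bench; origin on the bench under its middle. Its y axis is the line through the two buttons. It stands to the left or the right of the loader (swapped with the yellow one), turned up to 20 degrees
- green_left_top (a point): centre of the top of the green button at the box's +y side, 61 mm above the bench when out: 26 mm across, in a black collar 42 mm across whose top is 10 mm lower. 60 mm between the two button centres, a 34 mm gap between their edges
- green_right_top (a point): the same for the green button at the box's -y side
- green_left (a joint): how far this button is pressed, m: 0 out, 0.006 fully down; it springs back. Fully down takes 2.5 N (5 N for the pair)
- green_right (a joint): the same for the other green button
- purge_box: an equal grey box with two YELLOW buttons, which must not be pressed
- yellow_left (a joint): travel of the yellow button at the box's +y side, m: 0 out, 0.006 fully down
- yellow_right (a joint): travel of the other yellow button
- wash_bottle: loose white squeeze bottle, 41 mm across, 108 mm high, behind one of the boxes; origin at the centre of its underside. Bystander
- tube_rack: loose grey rack with five orange-capped tubes, 24 x 129 x 112 mm, behind the other box; origin at the centre of its underside. Bystander
- code_scanner: loose dark blue hand scanner, 64 x 172 x 36 mm, lying at the far right; origin at the centre of its underside. Bystander

How it is judged (in metres and radians):
On the way, in this order (a step that is already met when the one before it is completed fails the run):
1. the red rack stands against the stop (gap under 5 mm) (x of rack_mid in the frame of loader above 0.006 m), for 0.2 s.
2. both green buttons are down together (over 4 mm of 6), under the fingers, for 1.95 s (value of joint each of green_left, green_right above 0.004 m and contact force between the fingers and start_box above 0.5 N), for 1.95 s.
At the end, for the whole second after the job is handed in: The red rack stands upright in its lane with under 5 mm between it and the stop, and both green buttons are out again (within 1.5 mm) after having been held down together for two seconds; the yellow ones are out (x of rack_mid in the frame of loader above 0.006 m and z of rack_mid in the frame of loader below 0.045 m and angle between rack_mid's own z axis and vertical below 0.1 rad and angle between the y axis of rack_mid and the x axis of loader, either way round below 0.15 rad and value of joint each of green_left, green_right, yellow_left, yellow_right below 0.0015 m); the robot touches nothing.
It fails at once if the red rack was lifted (over 12 mm) or tipped (z of rack_mid in the frame of loader above 0.051 m or angle between rack_mid's own z axis and vertical above 0.3 rad).
It fails at once if a yellow button was pressed (value of joint any of yellow_left, yellow_right above 0.003 m).
It fails at once if a green button was pressed before the rack was home (x of rack_mid in the frame of loader below 0.004 m and value of joint any of green_left, green_right above 0.003 m).
It fails at once if one green button was pressed without the other ((value of joint green_left above 0.0045 m and value of joint green_right below 0.001 m) or (value of joint green_right above 0.0045 m and value of joint green_left below 0.001 m)).
It fails at once if the bottle, the tube rack or the scanner was moved (over 30 mm) (distance of any of wash_bottle, tube_rack, code_scanner from where it was at the start of the episode above 0.03 m).
It also fails if it takes over 54 s, if anything falls off the work surface, if the arm or the gripper's body presses on something with over 40 N, if the wrist force passes 120 N, or if a joint passes its speed limit or range.

ROBOT

A 6-joint arm with a two-finger parallel gripper is mounted at the origin on a cart in front of the work surface, level with it; the furniture and walls round the work are solid. World frame = base frame: x ahead of the robot, y to its left, z up, the work surface at z = 0. Lengths are in mm, angles in rad, forces in N, time in s.
With the tool pointing down it reaches from about 250 to 775 mm from the base axis. Payload 4 kg.
Tool frame: the origin (TCP) lies at the very end of the fingers, on their centre line; the grasp point (between the pads) lies r.tcp_to_grasp behind it (r.tcp_to_grasp is the distance from the TCP to the grasp point, in mm); z points along the fingers, y is the direction in which the jaws open and shut (so a half turn about z gives the same grasp; the last joint's range is limited). The gripper opens to 85 mm and grips with 20 to 120 N. Pads are 22 mm wide; open, the fingers measure 114 mm over their backs; the gripper's body (76 mm by 85 mm) begins 54 mm behind the grasp point. The pads swing forward as they close: fully open they stand 13 mm farther back than shut.
Start: joints at [-1.301, 0.087, 1.371, -0, 1.684, -0.103], TCP at [200.322, -512.239, 231.341] pointing down, gripper open.
Joint ranges: [-3.1, 3.1], [-0.76, 2.03], [0.27, 2.55], [-1.08, 4.22], [0.17, 2.65], [-2.57, 2.57]. Speed limits (rad/s): [2.79, 2.79, 3.14, 3.14, 3.14, 3.14].

INTERFACE

Orientations are given as a unit quaternion [x, y, z, w].
In Python, from plant import r gives the robot as it stands.
- The arm moves only by the shell command python3 -m pendant 'ROWS' [FORCE]. ROWS is a JSON object of lists of equal length, an entry for each row: "rot": the turn, a rotation vector about the tool's x, y, z in degrees, a list of three; "linear": the shift along the tool's x, y, z in m, a list of three; "gripper": the opening, from 0 (shut) to 1 (fully open). In form: {"rot": [[wx, wy, wz], ...], "linear": [[tx, ty, tz], ...], "gripper": [gripper, ...]}. A call has 1 to 12 rows; each row shifts and turns the commanded pose from where the row before left it, along the tool's axes as they then stand; what a row does not reach is not made up. A row lasts 1/10 s, in which the tool goes at most 50 mm and 8.59 degrees, less where a joint would pass 70% of its speed; a pose out of reach is approached as far as the arm can. A call with a gripper value outside its range is refused whole. The fingers move at their own pace and stop on an object; FORCE is the grip in N (left out, the last holds). Time passes only in rows, so rows that do not move let the fingers close. It gives the time, the measured TCP pose, the force and the opening at its end, in the units of the state.
- r.get_obs(): the state, without advancing time (a new reading comes with each control period).
- r.camera(name): name is "scene" or "top" or "wrist"; returns the picture (420x560x3 uint8, red, green, blue); there is no depth.
- r.get_calibration(name): a dict with "fx", "fy", "cx", "cy" (pixels), "R" (3x3) and "t" (3): a world point X has camera coordinates R X + t; the wrist camera has in their place "hand_eye" (4x4, takes a point from camera to tool coordinates, whose origin is the TCP and whose axes are the flange's). Camera axes: x right, y down, z forward; pixel columns grow to the right and rows downward; lengths in mm; the calibration is good to about 2 mm. The wrist camera is an equidistant fisheye: a pixel r from the principal point sees the ray r / f radians off the axis. A picture is of the moment at which its call begins: read the wrist's pose just before it. get_calibration takes no time and is no camera call.
- r.job_done(): hands the job in, once; it reports no verdict.
The state is a dict: "time_s": time; "qpos": joint angles; "qd": joint speeds; "joint_torque": joint torques, N m; "tool_pos": TCP position; "tool_rot": TCP orientation; "force": force on the tool from outside, world axes, zero at the start; "wrist_torque": the same for the moment, N m; "width": finger opening in mm.
Only numpy, scipy, OpenCV 4.12 (cv2) and the standard library are available. Lean on these libraries where they do the work, as an engineer would, in place of code of your own. Each camera call takes 0.05 s, during which the arm holds its last target. There are 200 camera calls.

## Working session

There is one attempt and no reset: what is moved stays moved. The work goes in short steps, Python scripts to look and compute and a shell command to move; the robot and the scene stay as the last step left them, time stands still between calls to the robot, and variables do not carry over. Pictures are saved under pics/ and viewed, about 8 in all and at most 12, crops included, and the job is handed in when it is done.

```bash
mkdir -p pics; ls
python3 - <<'E'
from plant import r
import cv2,numpy as np
o=r.get_obs()
print({k:np.round(v,3) for k,v in o.items()}, r.tcp_to_grasp)
for n in("top","scene"):
    cv2.imwrite(f"pics/{n}0.png",r.camera(n)[:,:,::-1]); c=r.get_calibration(n)
    print(n,{k:np.round(v,4).tolist() for k,v in c.items()})
print(r.get_calibration("wrist"))
E
```

```text
pics
{'time_s': np.float64(0.0), 'qpos': array([-1.301,  0.088,  1.372, -0.   ,  1.684, -0.103]), 'qd': array([-0.   , -0.   ,  0.   ,  0.002, -0.001, -0.001]), 'joint_torque': array([ 1.0000e-03, -3.5186e+01, -3.1327e+01,  0.0000e+00,  1.1000e-02,
       -0.0000e+00]), 'tool_pos': array([ 200.18 , -511.729,  230.113]), 'tool_rot': array([ 0.983,  0.185, -0.   , -0.001]), 'force': array([ 0.695, -0.721, -0.525]), 'wrist_torque': array([-0.039, -0.019, -0.046]), 'width': np.float64(85.21)} 18.700000000000003
top {'fx': 420.6002, 'fy': 420.6002, 'cx': 272.379, 'cy': 213.6475, 'R': [[0.0056, -0.9999, 0.0106], [-0.9851, -0.0074, -0.1721], [0.1721, -0.0095, -0.985]], 't': [-125.6227, 542.626, 1254.9636]}
scene {'fx': 512.3786, 'fy': 512.3786, 'cx': 283.3612, 'cy': 207.7332, 'R': [[-0.5661, -0.8241, -0.0199], [-0.4562, 0.3333, -0.8251], [0.6866, -0.458, -0.5646]], 't': [220.1667, 360.6676, 1049.2328]}
{'fx': 325.19226210127806, 'fy': 325.19226210127806, 'cx': 278.6812818997597, 'cy': 203.13070347488164, 'hand_eye': array([[ 3.24899816e-04, -9.59585158e-01, -2.81418229e-01,
         7.03581781e+01],
       [ 9.99999919e-01,  2.44639841e-04,  3.20331164e-04,
        -1.07485542e+00],
       [-2.38538920e-04, -2.81418311e-01,  9.59585159e-01,
        -1.43690062e+02],
       [ 0.00000000e+00,  0.00000000e+00,  0.00000000e+00,
         1.00000000e+00]])}
```

View pics/top0.png

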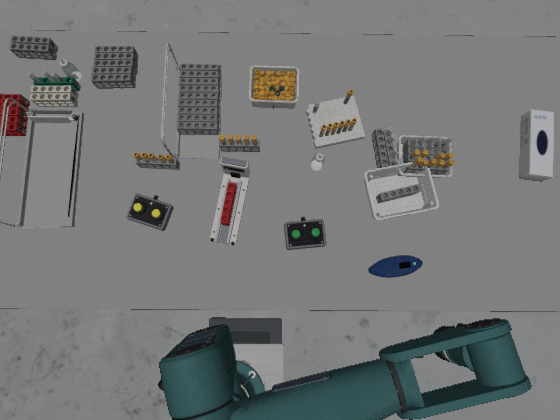

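View pics/scene0.png

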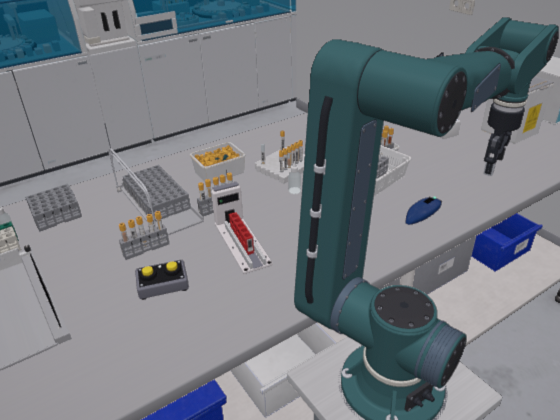

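The top view shows the loader at about (230,205) with the red rack in it, the yellow box at (150,210), the green box at (305,233) and the bottle at (318,160). The scanner is at (395,266). I'll enlarge the top view around these.

Run:
```python
import cv2
a=cv2.imread("pics/top0.png")
c=cv2.resize(a[150:255,195:335],None,fx=5.7,fy=5.7,interpolation=cv2.INTER_CUBIC)
cv2.imwrite("pics/crop0.png",c);print(c.shape)
```

```text
(598, 798, 3)
```

View pics/crop0.png

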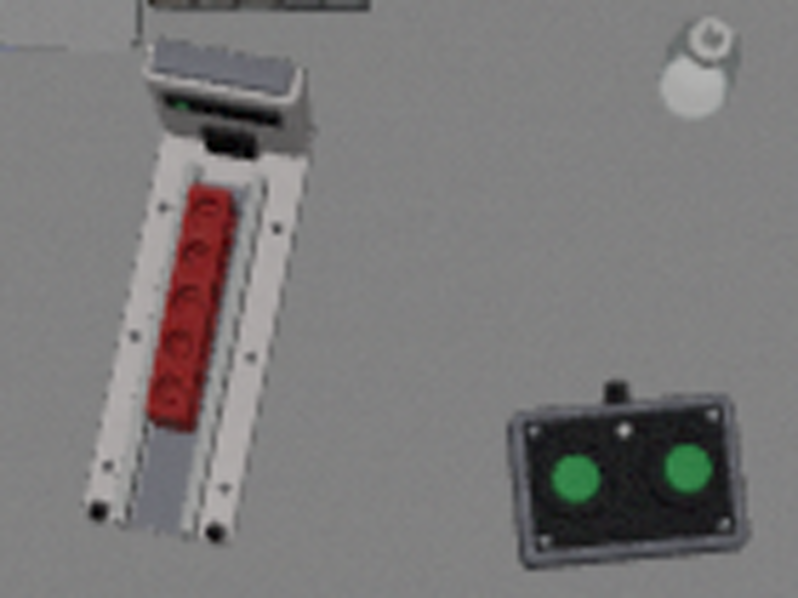

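```bash
cat > h.py <<'E'
from plant import r
import numpy as np
def ray(n,u,v,z):
    c=r.get_calibration(n);R=np.array(c["R"]);t=np.array(c["t"])
    d=R.T@[(u-c["cx"])/c["fx"],(v-c["cy"])/c["fy"],1];o=-R.T@t
    return o+d*(z-o[2])/d[2]
def crop(u,v,z): return ray("top",(u+.5)/5.7-.5+195,(v+.5)/5.7-.5+150,z)
E
python3 - <<'E'
from h import *
P={}
for k,u,v,z in [("gl",576,479,61),("gr",688,468,61),("rackFL",190,185,68),("rackFR",236,190,68),("rackNL",148,412,68),("rackNR",195,420,68),
 ("plNL",85,515,10),("plNR",233,541,10),("plFL",163,138,10),("plFR",306,155,10),("stopL",204,135,56),("stopR",256,142,56),("bottle",711,38,108),("railFL",195,180,32),("railNL",133,525,32),
 ("boxNL",525,567,39),("boxNR",746,545,39),("boxFL",510,415,39),("boxFR",733,397,39)]:
    P[k]=crop(u,v,z);print(k,P[k].round(1))
f=lambda a,b:P[b]-P[a]
ang=lambda d:np.degrees(np.arctan2(d[1],d[0])).round(1)
print("btn",np.linalg.norm(f("gl","gr")),ang(f("gr","gl"))-90)
for a,b in [("rackNL","rackFL"),("rackNR","rackFR"),("plNL","plFL"),("plNR","plFR")]: print(a,np.linalg.norm(f(a,b)).round(1),ang(f(a,b)))
E
```

```text
gl [ 480. -193.   61.]
gr [ 486.3 -253.    61. ]
rackFL [637.8  15.8  68. ]
rackFR [635.3  -9.1  68. ]
rackNL [513.4  35.2  68. ]
rackNR [509.3  10.1  68. ]
plNL [464.5  75.1  10. ]
plNR [450.7  -6.9  10. ]
plFL [679.8  37.6  10. ]
plFR [670.5 -43.7  10. ]
stopL [669.1  10.   56. ]
stopR [665.4 -18.5  56. ]
bottle [ 710.3 -262.6  108. ]
railFL [649.8  16.7  32. ]
railNL [456.8  45.8  32. ]
boxNL [ 434.8 -166.8   39. ]
boxNR [ 447.5 -286.3   39. ]
boxFL [ 517.6 -158.6   39. ]
boxFR [ 528.5 -280.5   39. ]
btn 60.23794680954683 6.0
rackNL 125.9 -8.8
rackNR 127.5 -8.7
plNL 218.5 -9.9
plNR 222.9 -9.5
```

```bash
python3 -m pendant '{"rot":[[0,0,0],[0,0,0],[0,0,0],[0,0,0],[0,0,0],[0,0,0],[0,0,0],[0,0,0],[0,0,0],[0,0,0],[0,0,0],[0,0,0]],"linear":[[0.019,-0.0168,0],[0.019,-0.0168,0],[0.019,-0.0168,0],[0.019,-0.0168,0],[0.019,-0.0168,0],[0.019,-0.0168,0],[0.019,-0.0168,0],[0.019,-0.0168,0],[0.019,-0.0168,0],[0.019,-0.0168,0],[0.019,-0.0168,0],[0.019,-0.0168,0]],"gripper":[0,0,0,0,0,0,0,0,0,0,0,0]}' 20
python3 -m pendant '{"rot":[[0,0,0],[0,0,0],[0,0,0],[0,0,0],[0,0,0],[0,0,0],[0,0,0],[0,0,0],[0,0,0],[0,0,0],[0,0,0],[0,0,0]],"linear":[[0.019,-0.0168,0],[0.019,-0.0168,0],[0.019,-0.0168,0],[0.019,-0.0168,0],[0.019,-0.0168,0],[0.019,-0.0168,0],[0.019,-0.0168,0],[0.019,-0.0168,0],[0.019,-0.0168,0],[0.019,-0.0168,0],[0.019,-0.0168,0],[0.019,-0.0168,0]],"gripper":[0,0,0,0,0,0,0,0,0,0,0,0]}'
python3 -m pendant '{"rot":[[0,0,5],[0,0,5],[0,0,5],[0,0,5],[0,0,5],[0,0,5.5],[0,0,0],[0,0,0],[0,0,0]],"linear":[[0,0,0],[0,0,0],[0,0,0],[0,0,0],[0,0,0],[0,0,0],[0,0,0],[0,0,0],[0,0,0]],"gripper":[0,0,0,0,0,0,0,0,0]}'
```

```text
time_s: 1.3
tool_pos: [339.3, -240.3, 230.8]
tool_rot: [0.983, 0.185, -0.0, -0.0]
force: [-0.4, 0.2, 0.1]
width: -0.1
time_s: 2.5
tool_pos: [478.2, 30.4, 230.7]
tool_rot: [0.983, 0.185, -0.0, -0.0]
force: [-0.1, -1.2, 0.3]
width: -0.1
time_s: 3.4
tool_pos: [478.0, 29.3, 231.1]
tool_rot: [0.997, -0.079, -0.0, 0.0]
force: [-0.3, -0.1, 0.8]
width: 0.2
```

Run:
```python
from h import *
import cv2
o=r.get_obs();print(o["tool_pos"],o["tool_rot"])
a=r.camera("wrist")[:,:,::-1]
cv2.imwrite("pics/w1.png",cv2.resize(a,(800,600)))
```

```text
[478.04366324  29.3480827  231.07309837] [ 9.96871954e-01 -7.90333060e-02 -2.07896573e-04  3.23987863e-05]
```

View pics/w1.png

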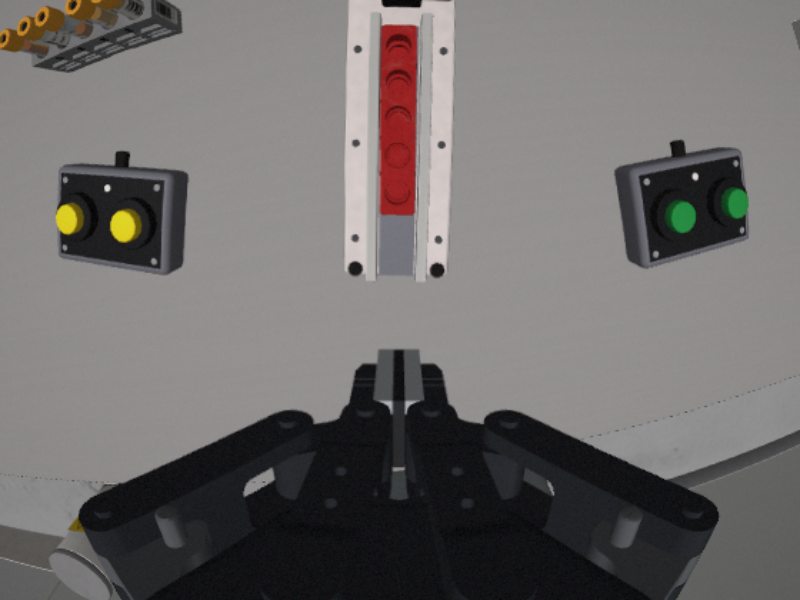

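The wrist view shows the fingers lined up with the lane. The rack's near end is at (398,214), its far end is at (399,25), and the greens are at (681,216) and (735,203).

```bash
cat >> h.py <<'E'
from scipy.spatial.transform import Rotation as Ro
def wrist(u,v,z,pos,q,s=560/800):
    c=r.get_calibration("wrist");H=np.array(c["hand_eye"])
    x=((u+.5)*s-.5-c["cx"])/c["fx"];y=((v+.5)*s-.5-c["cy"])/c["fy"];th=np.hypot(x,y)
    d=np.array([x/th*np.sin(th),y/th*np.sin(th),np.cos(th)])
    R=Ro.from_quat(q).as_matrix();d=R@H[:3,:3]@d;o=pos+R@H[:3,3]
    return o+d*(z-o[2])/d[2]
E
python3 - <<'E'
from h import *
p=np.array([478.04,29.35,231.07]);q=[ 9.96871954e-01,-7.90333060e-02,-2.07896573e-04,3.23987863e-05]
for k,u,v,z in [("near",398,214,68),("far",399,25,68),("gl",681,216,61),("gr",735,203,61),("plateNearL",345,276,10),("plateNearR",450,277,10)]: print(k,wrist(u,v,z,p,q).round(1))
E
python3 -m pendant '{"rot":[[0,0,0],[0,0,0],[0,0,0],[0,0,0],[0,0,0],[0,0,0],[0,0,0],[0,0,0]],"linear":[[0,0,0.03],[0,0,0.03],[0,0,0.03],[0,0,0.03],[0,0,0.03],[0,0,0.03],[0,0,0.006],[0,0,0]],"gripper":[0,0,0,0,0,0,0,0]}'
```

```text
near [510.4  24.6  68. ]
far [636.2   4.   68. ]
gl [ 481.1 -192.    61. ]
gr [ 486.5 -250.6   61. ]
plateNearL [460.4  76.3  10. ]
plateNearR [446.1  -8.   10. ]
time_s: 4.25
tool_pos: [477.3, 29.4, 44.4]
tool_rot: [0.997, -0.079, -0.001, 0.0]
force: [0.3, -0.4, -0.0]
width: -0.0
```

```bash
python3 -m pendant '{"rot":[[0,0,0],[0,0,0],[0,0,0],[0,0,0],[0,0,0],[0,0,0],[0,0,0],[0,0,0],[0,0,0],[0,0,0],[0,0,0],[0,0,0]],"linear":[[0.005,0,0],[0.005,0,0],[0.005,0,0],[0.004,0,0],[0.003,0,0],[0.003,0,0],[0.003,0,0],[0.003,0,0],[0.003,0,0],[0.003,0,0],[0.003,0,0],[0.003,0,0]],"gripper":[0,0,0,0,0,0,0,0,0,0,0,0]}'
python3 - <<'E'
from h import *
import cv2
o=r.get_obs();print(o["tool_pos"],o["force"])
cv2.imwrite("pics/w2.png",cv2.resize(r.camera("wrist")[:,:,::-1],(800,600)))
E
```

```text
time_s: 5.45
tool_pos: [520.8, 22.5, 45.2]
tool_rot: [0.997, -0.08, -0.0, 0.0]
force: [-1.1, 0.1, -0.4]
width: 0.2
[520.81365703  22.45251851  45.23072651] [-1.13597755  0.1262318  -0.37121223]
```

View pics/w2.png

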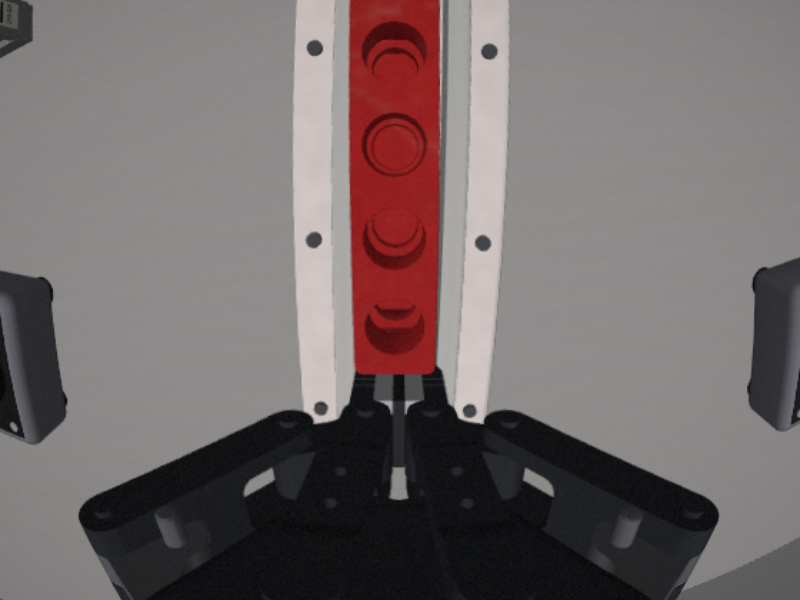

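The rack's near edge at (398,374) is at the fingertips, and the rack is straight in the lane with a small contact force. I'll keep pushing in small steps.

```bash
python3 -m pendant '{"rot":[[0,0,0],[0,0,0],[0,0,0],[0,0,0],[0,0,0]],"linear":[[0.002,0,0],[0.002,0,0],[0.002,0,0],[0.002,0,0],[0,0,0]],"gripper":[0,0,0,0,0]}'
python3 - <<'E'
from h import *
o=r.get_obs();print(o["tool_pos"],o["force"],wrist(398,374,68,np.array([520.81,22.45,45.23]),[.9968,-.08,0,0]))
E
```

```text
time_s: 6.0
tool_pos: [528.8, 21.2, 45.4]
tool_rot: [0.997, -0.08, 0.0, 0.0]
force: [0.8, 0.1, 0.0]
width: 0.3
[528.83608521  21.16736879  45.35275864] [0.83795559 0.14661032 0.02513751] [530.0445383   21.37721732  68.        ]
```

```bash
python3 -m pendant '{"rot":[[0,0,0],[0,0,0],[0,0,0],[0,0,0]],"linear":[[0.001,0,0],[0.001,0,0],[0.001,0,0],[0,0,0]],"gripper":[0,0,0,0]}'
```

```text
time_s: 6.4
tool_pos: [531.2, 20.8, 45.3]
tool_rot: [0.997, -0.08, -0.0, 0.0]
force: [-0.7, 0.0, 1.5]
width: -0.3
```

```bash
python3 -m pendant '{"rot":[[0,0,0],[0,0,0],[0,0,0],[0,0,0]],"linear":[[0.001,0,0],[0.001,0,0],[0.001,0,0],[0,0,0]],"gripper":[0,0,0,0]}'
```

```text
time_s: 6.8
tool_pos: [531.2, 20.8, 45.3]
tool_rot: [0.997, -0.08, -0.004, -0.0]
force: [-10.7, 1.0, 8.7]
width: 0.2
```

The rack met something firm: 10.7 N with no further travel. I'll back off, rise and check the gap.

```bash
python3 -m pendant '{"rot":[[0,0,0],[0,0,0],[0,0,0],[0,0,0],[0,0,0],[0,0,0],[0,0,0],[0,0,0],[0,0,0],[0,0,0],[0,0,0]],"linear":[[-0.006,0,0],[-0.014,0,0],[-0.02,0,0],[0,0,-0.03],[0,0,-0.03],[0,0,-0.03],[0,0,-0.03],[0,0,-0.03],[0,0,-0.03],[0,0,0],[0,0,0]],"gripper":[0,0,0,0,0,0,0,0,0,0,0]}'
python3 - <<'E'
from h import *
import cv2
o=r.get_obs();print(o["tool_pos"],o["tool_rot"])
a=r.camera("wrist")[:,:,::-1]
b=cv2.resize(a[0:140,230:340],None,fx=4,fy=4,interpolation=cv2.INTER_CUBIC)
t=r.camera("scene")[:,:,::-1]
b2=cv2.resize(t[170:275,195:280],None,fx=4,fy=4,interpolation=cv2.INTER_CUBIC)
c=np.zeros((560,790,3),np.uint8);c[:560,:440]=b;c[:420,450:790]=b2
cv2.imwrite("pics/w3.png",c)
E
```

```text
time_s: 7.9
tool_pos: [495.6, 26.6, 225.9]
tool_rot: [0.997, -0.08, 0.001, 0.0]
force: [0.4, 0.2, -1.0]
width: -0.2
[495.56054773  26.57018918 225.93414832] [ 9.96818669e-01 -7.96902103e-02  1.41719717e-03  6.00415930e-05]
```

View pics/w3.png

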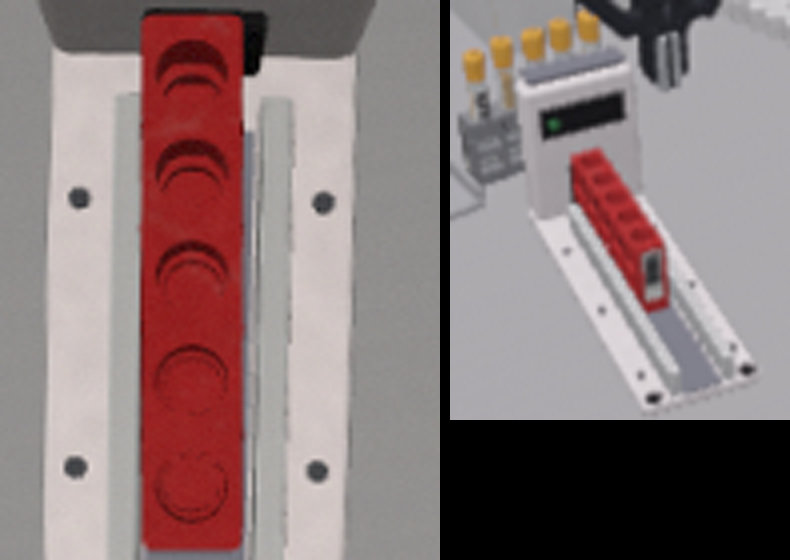

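The rack's far end covers the front of the black stop at (200,10) in the left crop. The rack is upright and straight, so it is home. Next I go over the green box.

```bash
python3 -m pendant '{"rot":[[0,0,-7.4],[0,0,-7.4],[0,0,0],[0,0,0],[0,0,0],[0,0,0],[0,0,0],[0,0,0],[0,0,0],[0,0,0],[0,0,0],[0,0,0]],"linear":[[0,0,0],[0,0,0],[-0.0046,0.0308,0],[-0.0046,0.0308,0],[-0.0046,0.0308,0],[-0.0046,0.0308,0],[-0.0046,0.0308,0],[-0.0046,0.0308,0],[-0.0046,0.0308,0],[-0.0046,0.0308,0],[0,0,0],[0,0,0]],"gripper":[0.53,0.53,0.53,0.53,0.53,0.53,0.53,0.53,0.53,0.53,0.53,0.53]}'
python3 -m pendant '{"rot":[[0,0,0],[0,0,0],[0,0,0],[0,0,0],[0,0,0],[0,0,0]],"linear":[[0,0,0.03],[0,0,0.03],[0,0,0.03],[0,0,0.02],[0,0,0],[0,0,0]],"gripper":[0.53,0.53,0.53,0.53,0.53,0.53]}'
python3 - <<'E'
from h import *
import cv2
o=r.get_obs();print(o["tool_pos"],o["tool_rot"],o["width"])
cv2.imwrite("pics/w4.png",cv2.resize(r.camera("wrist")[:,:,::-1],(800,600)))
E
```

```text
time_s: 9.2
tool_pos: [481.9, -222.2, 223.3]
tool_rot: [0.999, 0.049, -0.001, -0.001]
force: [-0.5, 0.2, -1.0]
width: 44.9
time_s: 9.8
tool_pos: [482.6, -221.1, 115.2]
tool_rot: [0.999, 0.05, -0.0, -0.0]
force: [0.6, -0.3, 1.0]
width: 45.3
[ 482.62203513 -221.10333285  115.21106733] [ 9.98746242e-01  5.00573464e-02 -3.12100059e-04 -3.30074391e-04] 45.32525484328027
```

View pics/w4.png

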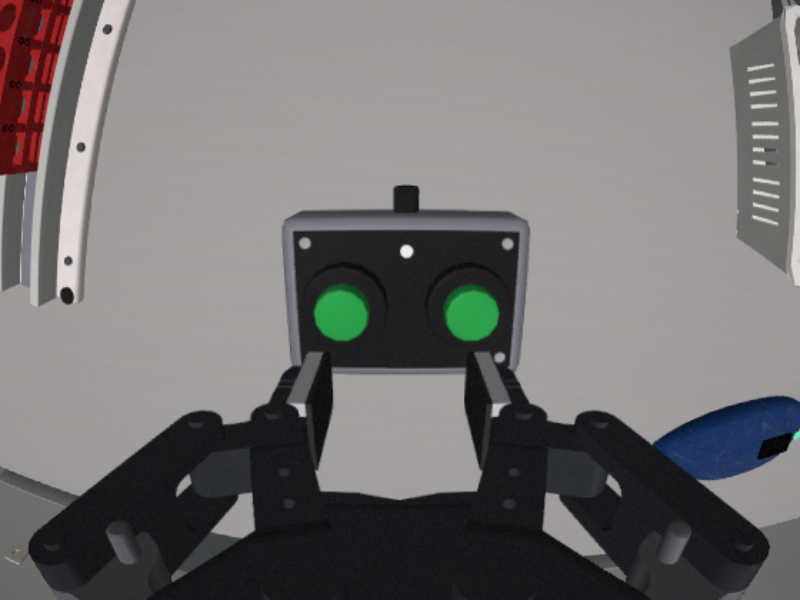

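The buttons show at (341,313) and (471,314), level with the jaws. The fingertips' front edges are at about (317,352) and (480,352).

Run:
```python
from h import *
p=np.array([482.62,-221.10,115.21]);q=[.998746,.050057,-.000312,-.00033]
R=Ro.from_quat(q).as_matrix()
for n,u,v,z in [("gl",341,313,61),("gr",471,314,61),("tl_out",303,352,117.),("tl_in",331,352,117.),("tr_in",466,352,117.),("tr_out",493,352,117)]:
    P=wrist(u,v,z,p,q);print(n,P.round(1),"tool",(R.T@(P-p)).round(1))
```

```text
gl [ 481.3 -194.4   61. ] tool [  1.4 -26.6  54.2]
gr [ 486.7 -253.2   61. ] tool [ 0.9 32.4 54.2]
tl_out [ 486.1 -187.7  117. ] tool [  6.8 -32.9  -1.8]
tl_in [ 487.2 -197.2  117. ] tool [  6.9 -23.3  -1.8]
tr_in [ 491.8 -242.3  117. ] tool [ 7.  22.  -1.8]
tr_out [ 492.5 -251.6  117. ] tool [ 6.8 31.3 -1.8]
```

```bash
python3 -m pendant '{"rot":[[0,0,0],[0,0,0],[0,0,0],[0,0,0],[0,0,0],[0,0,0]],"linear":[[0.001,0.003,0],[0,0,0.015],[0,0,0.015],[0,0,0.012],[0,0,0.005],[0,0,0]],"gripper":[0.585,0.585,0.585,0.585,0.585,0.585]}'
python3 -m pendant '{"rot":[[0,0,0],[0,0,0],[0,0,0],[0,0,0],[0,0,0],[0,0,0]],"linear":[[0,0,0.0015],[0,0,0.0015],[0,0,0.0015],[0,0,0.0015],[0,0,0],[0,0,0]],"gripper":[0.585,0.585,0.585,0.585,0.585,0.585]}'
```

```text
time_s: 10.45
tool_pos: [483.2, -224.8, 67.1]
tool_rot: [0.999, 0.049, -0.001, -0.001]
force: [-0.5, 0.2, -1.2]
width: 50.0
time_s: 11.05
tool_pos: [483.9, -225.1, 62.4]
tool_rot: [0.999, 0.049, 0.0, 0.0]
force: [0.0, -0.6, -0.3]
width: 49.8
```

```bash
python3 -m pendant '{"rot":[[0,0,0],[0,0,0],[0,0,0],[0,0,0],[0,0,0],[0,0,0]],"linear":[[0,0,0.0015],[0,0,0.0015],[0,0,0.0015],[0,0,0.0015],[0,0,0],[0,0,0]],"gripper":[0.585,0.585,0.585,0.585,0.585,0.585]}'
```

```text
time_s: 11.65
tool_pos: [483.9, -225.1, 56.6]
tool_rot: [0.999, 0.049, 0.0, 0.0]
force: [-0.8, -0.5, 3.4]
width: 49.6
```

```bash
python3 -m pendant '{"rot":[[0,0,0],[0,0,0],[0,0,0],[0,0,0]],"linear":[[0,0,0.001],[0,0,0.001],[0,0,0],[0,0,0]],"gripper":[0.585,0.585,0.585,0.585]}'
```

```text
time_s: 12.05
tool_pos: [483.9, -225.1, 54.5]
tool_rot: [0.999, 0.049, 0.0, 0.0]
force: [-2.2, 0.7, 3.6]
width: 50.1
```

```bash
python3 -m pendant '{"rot":[[0,0,0],[0,0,0],[0,0,0],[0,0,0]],"linear":[[0,0,0.001],[0,0,0.001],[0,0,0],[0,0,0]],"gripper":[0.585,0.585,0.585,0.585]}'
```

```text
time_s: 12.45
tool_pos: [483.9, -225.1, 52.4]
tool_rot: [0.999, 0.049, 0.0, 0.0]
force: [-1.6, 0.9, 4.7]
width: 49.5
```

```bash
python3 -m pendant '{"rot":[[0,0,0],[0,0,0],[0,0,0],[0,0,0]],"linear":[[0,0,0.001],[0,0,0.001],[0,0,0],[0,0,0]],"gripper":[0.585,0.585,0.585,0.585]}'
python3 - <<'E'
from h import *
import cv2
o=r.get_obs();print(o["tool_pos"],o["force"],o["wrist_torque"])
cv2.imwrite("pics/w5.png",cv2.resize(r.camera("wrist")[:,:,::-1][150:360,140:420],None,fx=2.8,fy=2.8))
E
```

```text
time_s: 12.85
tool_pos: [484.0, -225.1, 51.9]
tool_rot: [0.999, 0.049, 0.0, 0.0]
force: [-3.8, 2.6, 10.8]
width: 49.6
[ 483.98063781 -225.14457724   51.938549  ] [-3.77661593  2.55382475 10.84932703] [0.42929281 0.73591815 0.02187161]
```

View pics/w5.png

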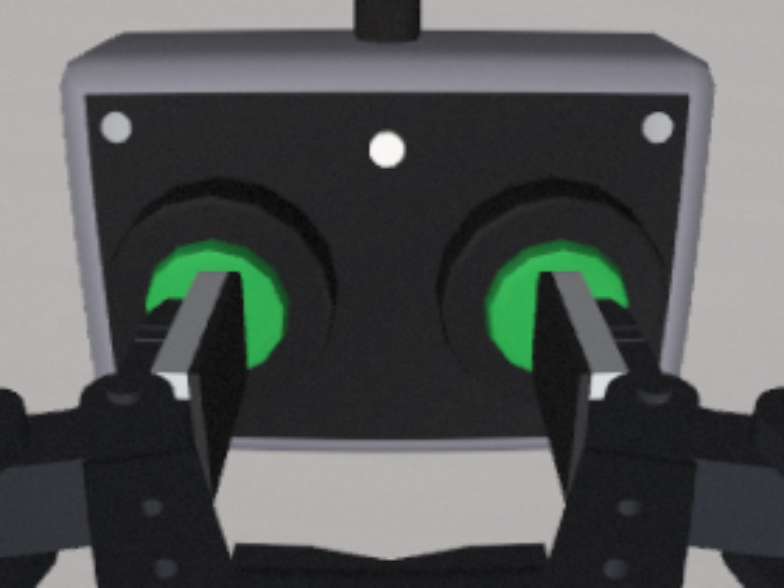

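Both fingertips sit well on their buttons, at about (215,300) and (565,300), and the travel has bottomed out at 10.8 N. I'll add 1 mm and hold over 3 s.

```bash
Z='see rows'; python3 -m pendant '{"rot":[[0,0,0],[0,0,0],[0,0,0],[0,0,0],[0,0,0],[0,0,0],[0,0,0],[0,0,0],[0,0,0],[0,0,0],[0,0,0],[0,0,0]],"linear":[[0,0,0.001],[0,0,0],[0,0,0],[0,0,0],[0,0,0],[0,0,0],[0,0,0],[0,0,0],[0,0,0],[0,0,0],[0,0,0],[0,0,0]],"gripper":[0.585,0.585,0.585,0.585,0.585,0.585,0.585,0.585,0.585,0.585,0.585,0.585]}'
python3 -m pendant '{"rot":[[0,0,0],[0,0,0],[0,0,0],[0,0,0],[0,0,0],[0,0,0],[0,0,0],[0,0,0],[0,0,0],[0,0,0],[0,0,0],[0,0,0]],"linear":[[0,0,0],[0,0,0],[0,0,0],[0,0,0],[0,0,0],[0,0,0],[0,0,0],[0,0,0],[0,0,0],[0,0,0],[0,0,0],[0,0,0]],"gripper":[0.585,0.585,0.585,0.585,0.585,0.585,0.585,0.585,0.585,0.585,0.585,0.585]}'
python3 -m pendant '{"rot":[[0,0,0],[0,0,0],[0,0,0],[0,0,0],[0,0,0],[0,0,0],[0,0,0],[0,0,0],[0,0,0],[0,0,0],[0,0,0],[0,0,0]],"linear":[[0,0,0],[0,0,0],[0,0,0],[0,0,0],[0,0,0],[0,0,0],[0,0,0],[0,0,0],[0,0,0],[0,0,0],[0,0,0],[0,0,0]],"gripper":[0.585,0.585,0.585,0.585,0.585,0.585,0.585,0.585,0.585,0.585,0.585,0.585]}'
python3 -m pendant '{"rot":[[0,0,0],[0,0,0],[0,0,0],[0,0,0],[0,0,0],[0,0,0],[0,0,0],[0,0,0],[0,0,0],[0,0,0]],"linear":[[0,0,-0.004],[0,0,-0.006],[0,0,-0.01],[0,0,-0.02],[0,0,-0.03],[0,0,-0.03],[0,0,-0.03],[0,0,-0.01],[0,0,0],[0,0,0]],"gripper":[0.585,0.585,0.585,0.585,0.585,0.585,0.585,0.585,0.585,0.585]}'
python3 - <<'E'
from h import *
import cv2
c=np.zeros((460,790,3),np.uint8)
w=cv2.resize(r.camera("wrist")[:,:,::-1][80:260,160:400],None,fx=2,fy=2)
s=cv2.resize(r.camera("scene")[:,:,::-1][160:310,180:330],None,fx=2,fy=2)
c[:360,:480]=w;c[:300,485:785]=s
cv2.imwrite("pics/w6.png",c)
E
```

```text
time_s: 14.1
tool_pos: [484.0, -225.1, 51.9]
tool_rot: [0.999, 0.049, 0.0, 0.0]
force: [-6.6, 3.3, 15.4]
width: 50.1
time_s: 15.3
tool_pos: [484.0, -225.2, 51.9]
tool_rot: [0.999, 0.049, 0.0, 0.0]
force: [-6.2, 2.9, 16.2]
width: 49.9
time_s: 16.5
tool_pos: [484.0, -225.2, 51.9]
tool_rot: [0.999, 0.049, 0.0, 0.0]
force: [-6.0, 2.0, 15.9]
width: 49.9
time_s: 17.5
tool_pos: [483.3, -224.7, 187.6]
tool_rot: [0.999, 0.049, -0.001, -0.001]
force: [-0.1, -0.4, -0.6]
width: 49.9
```

View pics/w6.png

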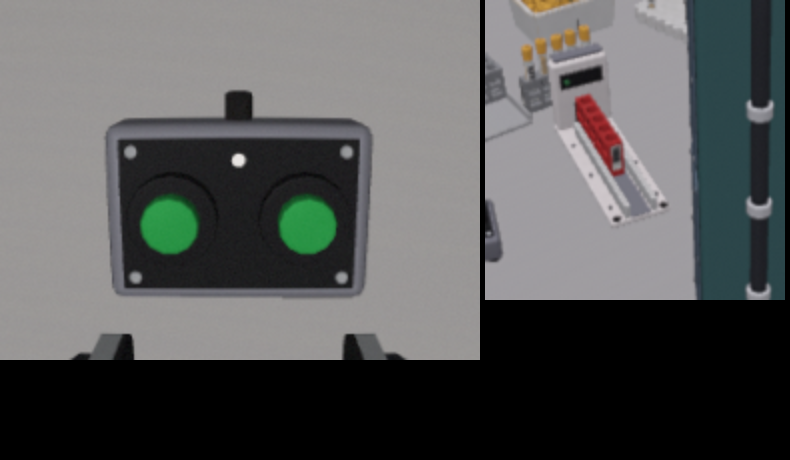

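Both green buttons, at (168,225) and (307,225), are out again. The rack is still upright against the stop and the arm is clear.

```bash
python3 -c "
from plant import r
print(r.job_done())"
```

```text
the job is handed in; nothing more can be done
None
```

The red rack is home against the stop, and both green buttons were pressed together, held and released. I handed the job in at about 17.6 s of the 54 s allowed; no verdict was reported.

- **Rack:** I slid it about 30 mm with closed fingertips until the force rose to about 10.7 N and the tool stopped moving. The wrist picture showed its far end against the stop. In the last scene picture it was still upright and in place.
- **Green buttons:** I pressed both until they stopped moving, held for about 3.6 s at 11–16 N, then let go. The last wrist picture showed both out again, and the arm was clear with the force reading near zero.
- **Not checked or in disagreement:** Button travel was judged from force and tool height, not read from the joints. I never went near the yellow buttons, bottle, tube rack or scanner, but took no final picture of all of them. Position measurements from the top and wrist cameras agreed to about 2–5 mm, and no check failed.

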